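Sort two slide bolts, shot or drawn back

ROBOT

A 6-joint arm with a two-finger parallel gripper is mounted at the origin on a cart in front of the work surface, level with it; the furniture and walls round the work are solid. World frame = base frame: x ahead of the robot, y to its left, z up, the work surface at z = 0. Lengths are in m, angles in rad, forces in N, time in s.
With the tool pointing down it reaches from about 0.275 to 0.775 m from the base axis. Payload 14.6 kg.
Tool frame: the origin (TCP) lies on the centre line of the jaws, within the pads' length; the fingertips stand 11 mm ahead of it and the grasp point (between the pads) lies 8 mm behind it; x points along the fingers, y is the direction in which the jaws open and shut, and the axes are right-handed (so a half turn about x gives the same grasp; the last joint's range is limited). The gripper opens to 85 mm and grips with 20 to 120 N. Pads are 22 mm wide; open, the fingers measure 114 mm over their backs; the gripper's body (76 mm by 85 mm) begins 54 mm behind the grasp point. The pads swing forward as they close: fully open they stand 13 mm farther back than shut.
Start: joints at [1.015, 0.263, -0.048, 1.259, 0, 1.415], TCP at [0.205, 0.483, 0.242] pointing down, gripper open.
Joint ranges: [-2.65, 2.65], [-0.89, 1.7], [-1.18, 1.37], [-2.13, 2.11], [-1.35, 1.29], [-3.14, 3.14]. Speed limits (rad/s): [1.89, 1.89, 2.57, 2.79, 3.14, 3.14].

INTERFACE

Orientations are given as [roll, pitch, yaw] about the fixed x, y, z axes, in that order (R = Rz(yaw) Ry(pitch) Rx(roll)).
In Python, from plant import ctrl gives the robot as it stands.
- The arm moves only by the shell command python3 -m inch 'ROWS' [OPENING] [FORCE]. ROWS is JSON, a list of rows, each an object of numbers: "x", "y", "z": the shift along the tool's x, y, z in cm; "ax", "ay", "az": the turn, a rotation vector about the tool's x, y, z in rad. A call has 1 to 20 rows; each row shifts and turns the pose as measured when the row begins, along the tool's axes as they then stand; what a row does not reach is not made up. A row lasts 1/10 s, in which the tool goes at most 50 mm and 8.59 degrees, less where a joint would pass 70% of its speed; a pose out of reach is approached as far as the arm can. A call with a gripper value outside its range is refused whole. OPENING is the closure, from 0 (fully open) to 1 (shut), set as the call begins (- or left out, the last holds). The fingers move at their own pace and stop on an object; FORCE is the grip in N (left out, the last holds). Time passes only in rows, so rows that do not move let the fingers close. It gives the time, the measured TCP pose, the force and the opening at its end, in the units of the state.
- ctrl.get_obs(): the state, without advancing time (a new reading comes with each control period).
- ctrl.get_image(name): name is "scene" or "top"; returns a dict with "img" (400x640x3 uint8, red, green, blue), "intrinsics" (3x3 intrinsics, pixels), "k1" (the pictures are not rectified: a ray, as slopes to the right and down, at radius r is drawn at 1 + k1 r^2 times it, then the intrinsics apply), "rvec" (rotation vector, rad) and "tvec" (3), from world to camera coordinates, as OpenCV has them. Camera axes: x right, y down, z forward; pixel columns grow to the right and rows downward; lengths in m; the calibration is good to about 2 mm. A picture is of the moment at which its call begins. There is no depth.
- ctrl.finish_job(): hands the job in, once; it reports no verdict.
Trained networks look in the newest picture that a camera, given by its name, has taken for a name from the list of things; names that differ only in an ending like _2 or _b are one class to them, and where a whole thing is asked for, a point or a joint stands for the part that bears it (a point fixed in the world has none). Each returns a list of dicts, best first, with "conf" (0 to 1); they miss things now and then, are a little off and sometimes report something else, mostly with a low value. They report only what shows in the picture. A call takes as long as a camera call.
- ctrl.find_in(target, camera): "point" ([row, column] in pixels, amid what is visible of it).
- ctrl.regions_of(target, camera): "pixels" (400x640 bool, what is visible of it) and "point" ([row, column] in pixels, amid what is visible of it).
The state is a dict: "clock": time; "q": joint angles; "dq": joint speeds; "tau": joint torques, N m; "ee_pos": TCP position; "orientation": TCP orientation; "ft_force": force on the tool from outside, world axes, zero at the start; "moment": the same for the moment, N m; "opening": finger opening in m.
Only numpy, scipy, OpenCV 4.12 (cv2) and the standard library are available. Lean on these libraries where they do the work, as an engineer would, in place of code of your own. Each camera call takes 0.05 s, during which the arm holds its last target.

TASK

Two slide bolts have come off the fitting bench: lay the one whose bolt is shot out flat in the red tray, and the one whose bolt is drawn back flat in the green tray. Both stay right way up, and leave each bolt shot or drawn as you found it.

Things in the scene. Friction and masses are not known exactly. Their poses are not given: they have to be found in the camera images.
- latch_a_center (a point): Loose slide bolt (door latch), 0.26 kg: black housing 64 (x) x 34 (y) x 26 mm high on a 96 x 34 x 3 mm base plate; bright 13 mm round bolt along x; brass knob on top, up to 38 mm above the underside. Point: housing's centre, 13 mm above the underside; x to the end where the bolt comes out, z up. Bolt tip is 38 mm (drawn back) to 78 mm (shot) from it along x. Grip the long sides, 34 mm apart.
- latch_b_center (a point): Loose slide bolt (door latch), 0.26 kg: black housing 64 (x) x 34 (y) x 26 mm high on a 96 x 34 x 3 mm base plate; bright 13 mm round bolt along x; brass knob on top, up to 38 mm above the underside. Point: housing's centre, 13 mm above the underside; x to the end where the bolt comes out, z up. Bolt tip is 38 mm (drawn back) to 78 mm (shot) from it along x. Grip the long sides, 34 mm apart.
- latch_a_bolt (a joint): Bolt of slide bolt a, m: 0 = fully drawn back (tip short of the base plate's end), 0.040 = fully shot (tip 30 mm past the plate's end). At the start one slide bolt is shot (over 0.03), the other drawn back (under 0.01). About 3 N of friction holds it.
- latch_b_bolt (a joint): Bolt of slide bolt b, m: 0 = fully drawn back (tip short of the base plate's end), 0.040 = fully shot (tip 30 mm past the plate's end). At the start one slide bolt is shot (over 0.03), the other drawn back (under 0.01). About 3 N of friction holds it.
- tray_red: Fixed open tray of red-painted sheet metal, outside 190 (its x) x 170 (its y) x 25 mm high with a rolled rim to 28 mm, walls 5 mm, floor 5 mm thick, inside 180 x 160 mm. Origin: centre of its underside; z up.
- tray_green: Fixed open tray of green-painted sheet metal, outside 190 (its x) x 170 (its y) x 25 mm high with a rolled rim to 28 mm, walls 5 mm, floor 5 mm thick, inside 180 x 160 mm. Origin: centre of its underside; z up.

How it is judged:
At the end, for the whole second after the job is handed in: The shot slide bolt lies in the red tray and the drawn-back one in the green tray, each with its centre within the tray's walls, down on the floor (within 9 mm), right way up within 10 degrees, and released; the shot bolt still stands out at least 25 mm, the drawn-back one at most 15 mm (x of latch_a_center in the frame of tray_red between -0.085 and 0.085 m and y of latch_a_center in the frame of tray_red between -0.075 and 0.075 m and z of latch_a_center in the frame of tray_red below 0.027 m and angle between each of latch_a_center, latch_b_center's own z axis and vertical below 0.17 rad and x of latch_b_center in the frame of tray_green between -0.085 and 0.085 m and y of latch_b_center in the frame of tray_green between -0.075 and 0.075 m and z of latch_b_center in the frame of tray_green below 0.027 m and value of joint latch_a_bolt above 0.025 m and value of joint latch_b_bolt below 0.015 m); the robot touches nothing.
It also fails if it takes over 58 s, if anything falls off the work surface, if the arm or the gripper's body presses on something with over 40 N, if the wrist force passes 120 N, or if a joint passes its speed limit or range.

## Working session

There is one attempt and no reset: what is moved stays moved. The work goes in short steps, Python scripts to look and compute and a shell command to move; the robot and the scene stay as the last step left them, time stands still between calls to the robot, and variables do not carry over. Pictures are saved under pics/ and viewed, and the job is handed in when it is done.

```bash
ls; mkdir -p pics
cat > h.py <<'E'
import numpy as np, cv2
from scipy.spatial.transform import Rotation as Rn
from plant import ctrl
def save(im,name): cv2.imwrite('pics/'+name, cv2.cvtColor(im,cv2.COLOR_RGB2BGR))
def cam(d):
    K=np.array(d['intrinsics'],float); R=cv2.Rodrigues(np.array(d['rvec'],float))[0]; t=np.array(d['tvec'],float).ravel()
    return K,R,t,float(d['k1'])
def pix2world(d,rc,z):
    K,R,t,k1=cam(d); r,c=rc
    p=cv2.undistortPoints(np.array([[[c,r]]],float),K,np.array([k1,0,0,0.]))[0,0]
    ray=R.T@np.array([p[0],p[1],1]); o=-R.T@t
    return o+ray*(z-o[2])/ray[2]
def world2pix(d,P):
    K,R,t,k1=cam(d)
    p=cv2.projectPoints(np.array(P,float).reshape(-1,1,3),np.array(d['rvec'],float),t,K,np.array([k1,0,0,0.]))[0].reshape(-1,2)
    return p[:,::-1]
E
python3 - <<'E'
from h import *
for n in ['top','scene']:
    d=ctrl.get_image(n); save(d['img'],n+'0.png'); print(n,d['k1'],-cv2.Rodrigues(np.array(d['rvec'],float))[0].T@np.array(d['tvec']).ravel())
    for t in ['latch_a_center','tray_red','tray_green','latch_a_bolt']:
        print(t,[(np.round(f['point']),round(f['conf'],2)) for f in ctrl.find_in(t,n)])
print(ctrl.get_obs())
E
```

```text
pics
top -0.061740555152881474 [0.33375765 0.07435472 0.88592928]
latch_a_center [(array([244., 313.]), 0.94)]
tray_red [(array([219., 201.]), 0.89)]
tray_green []
latch_a_bolt []
scene -0.16653300011739988 [-0.13994776 -0.61937874  0.48170956]
latch_a_center [(array([229., 295.]), 0.73)]
tray_red [(array([185., 248.]), 0.87)]
tray_green [(array([258., 418.]), 0.56)]
latch_a_bolt [(array([228., 294.]), 0.57), (array([240., 283.]), 0.54)]
{'clock': 0.5, 'q': array([ 1.01468948e+00,  2.63110684e-01, -4.83473735e-02,  1.25937900e+00,
       -2.45794537e-05,  1.41550140e+00]), 'dq': array([-1.27362920e-03,  6.12586165e-04,  2.61425234e-03, -1.82837189e-03,
       -1.84232201e-06,  7.82975001e-04]), 'tau': array([ 1.79346057e-05, -6.37021923e+01,  3.84590185e+01,  1.88739221e-03,
        1.14505039e-05, -4.68232258e-06]), 'ee_pos': array([0.20484002, 0.48337788, 0.24225533]), 'orientation': array([-1.18311829,  1.57074876, -1.58393022]), 'ft_force': array([ 0.18210598,  0.11646966, -0.61528623]), 'moment': array([ 0.00968689, -0.0001006 , -0.02673607]), 'opening': 0.08569416215569156}
```

View pics/top0.png

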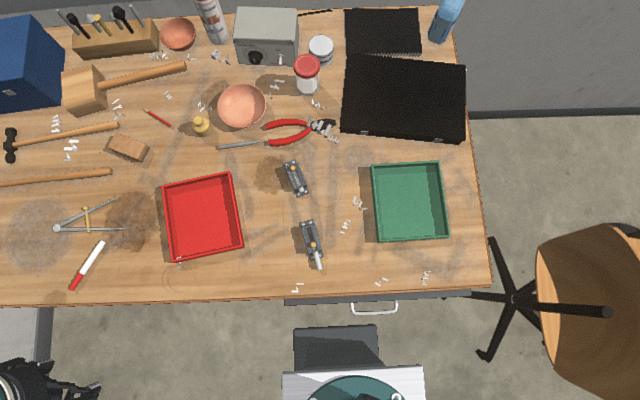

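View pics/scene0.png

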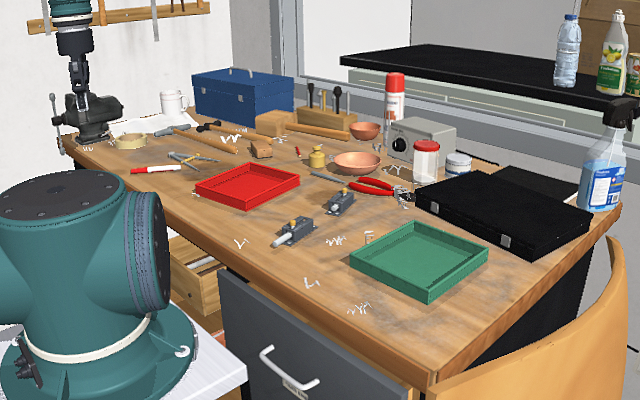

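The top view shows the red tray at about (215,202) and the green one at (202,410). One latch lies at (178,295), apparently drawn, and one at (243,312), shot, with its bolt pointing down in the image. I'll zoom in on both.

Run:
```python
from h import *
d=ctrl.get_image('top'); im=d['img']
c=cv2.resize(im[150:280,260:350],None,fx=4,fy=4,interpolation=cv2.INTER_CUBIC)
s=ctrl.get_image('scene')['img'][170:270,250:380]
s=cv2.resize(s,None,fx=3.3,fy=3.3,interpolation=cv2.INTER_CUBIC)
o=np.zeros((520,360+s.shape[1],3),np.uint8);o[:,:360]=c;o[:s.shape[0],360:]=s
save(o,'z0.png')
# tray rims: corners via color + minAreaRect
for n,m in [('red',(im[...,0].astype(int)>im[...,1]+90)&(im[...,0]>im[...,2].astype(int)+90)),('green',(im[...,1].astype(int)>im[...,0]+25)&(im[...,1]>im[...,2].astype(int)+5))]:
    m=m.astype(np.uint8); m[:140]=0; m[270:]=0; 
    k,l,st,ce=cv2.connectedComponentsWithStats(m); i=1+np.argmax(st[1:,4])
    ys,xs=np.nonzero(l==i); box=cv2.boxPoints(cv2.minAreaRect(np.stack([xs,ys],1).astype(np.float32)))
    W=np.array([pix2world(d,(b[1],b[0]),0.028) for b in box]); print(n,W.round(3).tolist(),W.mean(0).round(3),np.linalg.norm(np.diff(W,axis=0),axis=1))
for p in [(178,295),(243,312)]: print(pix2world(d,p,.026))
```

```text
red [[0.598, 0.447, 0.028], [0.622, 0.268, 0.028], [0.43, 0.234, 0.028], [0.407, 0.405, 0.028]] [0.514 0.339 0.028] [0.18112279 0.19499413 0.17202371]
green [[0.62, -0.075, 0.028], [0.631, -0.252, 0.028], [0.434, -0.246, 0.028], [0.426, -0.078, 0.028]] [ 0.528 -0.163  0.028] [0.17755755 0.1971332  0.16851905]
[0.59501584 0.11007166 0.026     ]
[0.43580882 0.076472   0.026     ]
```

View pics/z0.png

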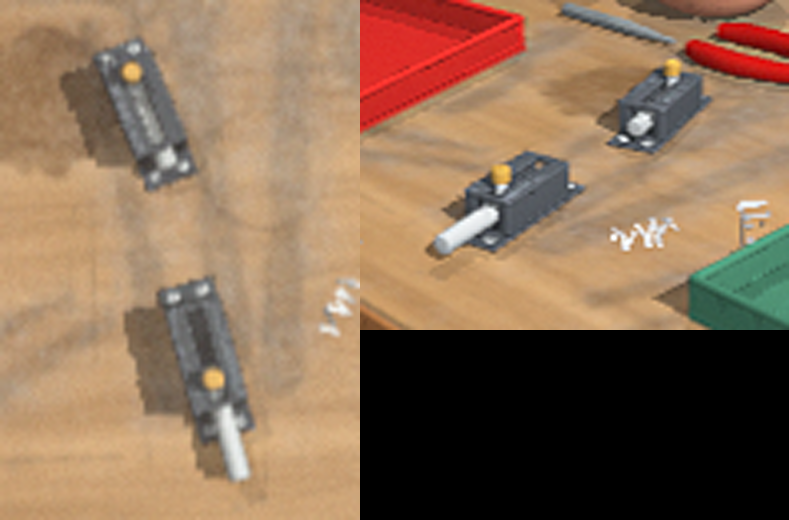

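```bash
cat >> h.py <<'E'
from scipy.optimize import minimize
def box(x0,x1,y0,y1,z0,z1): return np.array([[x,y,z] for x in(x0,x1) for y in(y0,y1) for z in(z0,z1)],float)
def parts(q):
    # rel to underside centre
    return [box(-.048,.048,-.017,.017,0,.003),box(-.032,.032,-.017,.017,0,.026),box(0,.038+q,-.0065,.0065,.0095,.0225),]
def sil(d,pose,q,S=4,z0=0):
    x,y,a=pose; m=np.zeros((400*S,640*S),np.uint8); c,s=np.cos(a),np.sin(a)
    for P in parts(q):
        W=np.stack([x+c*P[:,0]-s*P[:,1],y+s*P[:,0]+c*P[:,1],P[:,2]+z0],1)
        rc=world2pix(d,W); h=cv2.convexHull(np.round((rc[:,::-1]+.5)*S).astype(np.int32)); cv2.fillConvexPoly(m,h,1)
    return m
def fit(ds,masks,p0,q,S=4,z0=0):
    Ms=[cv2.resize(m.astype(np.uint8),None,fx=S,fy=S,interpolation=cv2.INTER_NEAREST)for m in masks]
    def f(p):
        v=0
        for d,M in zip(ds,Ms):
            s=sil(d,p,q,S,z0); v-=np.sum(s&M)/np.sum(s|M)
        return v/len(ds)
    best=min((minimize(f,p0,method='Nelder-Mead',options=dict(initial_simplex=np.array(p0)+dl*np.array([[0,0,0],[.01,0,0],[0,.01,0],[0,0,.2]]),xatol=1e-4,fatol=1e-5)) for dl in (1,-1,.4)),key=lambda r:r.fun)
    return best.x,best.fun
E
python3 - <<'E'
from h import *
res={}
for n in ['top','scene']:
    d=ctrl.get_image(n); r=ctrl.regions_of('latch_a_center',n)
    print(n,[(np.round(f['point']).tolist(),round(f['conf'],2),int(f['pixels'].sum())) for f in r]); res[n]=(d,r)
import pickle; pickle.dump(res,open('res.pkl','wb'))
dt,rt=res['top'];ds,rs=res['scene']
for name,p0,q,pt in [('shot',(.436,.076,np.pi+.25),.04,(244,313)),('drawn',(.595,.11,np.pi+.35),.0,(178,295))]:
  L=[]
  for (d,r) in ((dt,rt),(ds,rs)):
    e=world2pix(d,[p0[0],p0[1],.013])[0]
    c=[f for f in r if np.hypot(*(np.array(f['point'])-e))<15]
    if c: L.append((d,c[0]['pixels']))
  for sub in ([L[0:1],L[1:2],L] if len(L)>1 else [L]):
    if sub: print(name,len(sub),fit([a for a,b in sub],[b for a,b in sub],p0,q))
E
```

```text
top [([241.0, 313.0], 0.85, 662)]
scene [([230.0, 296.0], 0.91, 740)]
shot 1 (array([0.44798438, 0.07885466, 3.36989013]), np.float64(-0.9282872128775547))
shot 1 (array([0.45121684, 0.07955932, 3.42319472]), np.float64(-0.9078273023761454))
shot 2 (array([0.44963057, 0.0791751 , 3.3759354 ]), np.float64(-0.8989165108943917))
```

Run:
```python
from h import *
import pickle
res=pickle.load(open('res.pkl','rb'))
L=[];Ls=[]
for n,(r0,r1,c0,c1) in [('top',(155,205,275,315)),('scene',(180,222,320,362))]:
    d,_=res[n]; im=d['img'].astype(int)
    m=((im[...,0]-im[...,2])<22).astype(np.uint8); w=np.zeros_like(m); w[r0:r1,c0:c1]=1; m&=w
    m=cv2.morphologyEx(m,cv2.MORPH_CLOSE,np.ones((3,3),np.uint8))
    k,l,st,ce=cv2.connectedComponentsWithStats(m); i=1+np.argmax(st[1:,4]); m=(l==i); L.append((d,m)); print(m.sum())
p0=(.595,.11,np.pi+.35)
for sub in (L[:1],L[1:],L):
    x,f=fit([a for a,b in sub],[b for a,b in sub],p0,0); print(x,f)
shot=(.4494,.0792,3.376)
out=[]
for d,_ in L:
    im=d['img'].copy(); im=cv2.resize(im,None,fx=4,fy=4,interpolation=cv2.INTER_CUBIC)
    for p,q in((x,0),(shot,.04)):
        cs,_h=cv2.findContours(sil(d,p,q),cv2.RETR_EXTERNAL,cv2.CHAIN_APPROX_NONE); cv2.drawContours(im,cs,-1,(255,0,255),1)
    out.append(im)
a=out[0][600:1120,1060:1400]; b=out[1][700:1000,1060:1460]
o=np.zeros((520,740,3),np.uint8);o[:,:340]=a;o[:300,340:]=b; save(o,'z1.png')
```

```text
476
503
[0.6033446  0.11015802 3.48969024] -0.8712461166724197
[0.60570348 0.11205229 3.49048853] -0.9178563070442313
[0.60406864 0.11055438 3.49542458] -0.8830974098114959
```

View pics/z1.png

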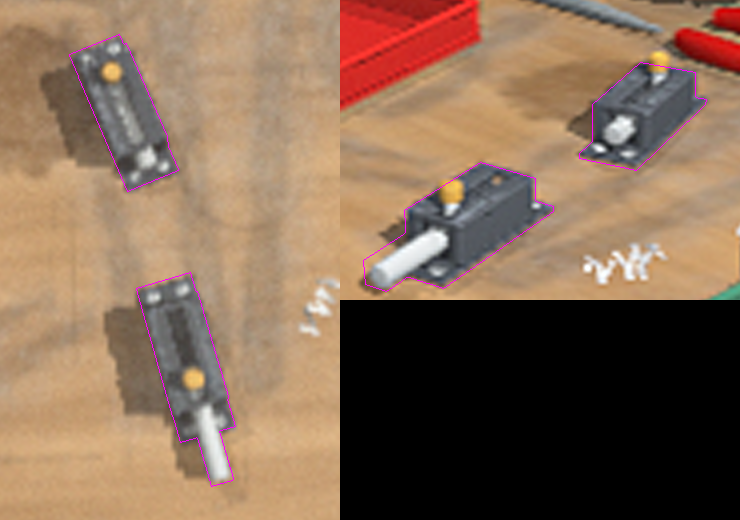

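```bash
cat >> h.py <<'E'
def tool():
    o=ctrl.get_obs(); return np.array(o['ee_pos']),Rn.from_euler('xyz',o['orientation']).as_matrix(),o
def plan(xyz,axisyaw=None):
    """remaining shift in tool axes cm, and turn about tool x so tool y is perpendicular to axisyaw; also level error"""
    p,R,o=tool(); print('t',round(o['clock'],2),'p',p.round(4),'F',np.round(o['ft_force'],1),'open',round(o['opening'],4),'q',np.round(o['q'],2))
    if axisyaw is None:
        z=R[:,2]; Rt=np.stack([[0,0,-1],np.cross([z[0],z[1],0],[0,0,-1])/np.hypot(z[0],z[1]),[z[0],z[1],0]/np.hypot(z[0],z[1])],1)
        c=[Rt]
    else:
        c=[]
        for s in(0,np.pi):
            a=axisyaw+s; z=np.array([np.cos(a),np.sin(a),0]); x=np.array([0,0,-1.]); c.append(np.stack([x,np.cross(z,x),z],1))
    for Rt in c: print('turn tool rotvec',Rn.from_matrix(R.T@Rt).as_rotvec().round(3))
    if xyz is not None: print('shift tool cm',(R.T@(np.array(xyz)-p)*100).round(2),'world',(np.array(xyz)-p).round(4))
E
python3 - <<'E'
from h import *
print(tool()[1].round(3)); plan((.4495,.079,.15),.235)
E
```

```text
[[-0.     0.39   0.921]
 [ 0.     0.921 -0.39 ]
 [-1.     0.    -0.   ]]
t 0.8 p [0.2048 0.4834 0.2423] F [-0.  -0.1 -0.4] open 0.0853 q [ 1.01  0.26 -0.05  1.26  0.    1.42]
turn tool rotvec [-0.636 -0.    -0.   ]
turn tool rotvec [ 2.506 -0.     0.   ]
shift tool cm [  9.23 -27.69  38.31] world [ 0.2447 -0.4044 -0.0923]
```

```bash
python3 -m inch '[{"y":-2.3,"z":3.2},{"y":-2.3,"z":3.2},{"y":-2.3,"z":3.2},{"y":-2.3,"z":3.2},{"y":-2.3,"z":3.2},{"y":-2.3,"z":3.2},{"y":-2.3,"z":3.2},{"y":-2.3,"z":3.2},{"y":-2.3,"z":3.2},{"y":-2.3,"z":3.2},{"y":-2.3,"z":3.2},{"y":-2.3,"z":3.2},{"ax":-0.14},{"ax":-0.14},{"ax":-0.14},{"ax":-0.14},{}]' 0 40
python3 - <<'E'
from h import *
plan((.4495,.079,.12),.235)
E
```

```text
t 0.8 p [0.2048 0.4834 0.2423] F [-0.  -0.1 -0.4] open 0.0853 q [ 1.01  0.26 -0.05  1.26  0.    1.42]
turn tool rotvec [-0.636 -0.    -0.   ]
turn tool rotvec [ 2.506 -0.     0.   ]
shift tool cm [ 12.23 -27.69  38.31] world [ 0.2447 -0.4044 -0.1223]schema error: expected keys x, y, z, ax, ay, az
```

```bash
python3 -m inch '[{"x":0,"y":-2.3,"z":3.2,"ax":0,"ay":0,"az":0},{"x":0,"y":-2.3,"z":3.2,"ax":0,"ay":0,"az":0},{"x":0,"y":-2.3,"z":3.2,"ax":0,"ay":0,"az":0},{"x":0,"y":-2.3,"z":3.2,"ax":0,"ay":0,"az":0},{"x":0,"y":-2.3,"z":3.2,"ax":0,"ay":0,"az":0},{"x":0,"y":-2.3,"z":3.2,"ax":0,"ay":0,"az":0},{"x":0,"y":-2.3,"z":3.2,"ax":0,"ay":0,"az":0},{"x":0,"y":-2.3,"z":3.2,"ax":0,"ay":0,"az":0},{"x":0,"y":-2.3,"z":3.2,"ax":0,"ay":0,"az":0},{"x":0,"y":-2.3,"z":3.2,"ax":0,"ay":0,"az":0},{"x":0,"y":-2.3,"z":3.2,"ax":0,"ay":0,"az":0},{"x":0,"y":-2.3,"z":3.2,"ax":0,"ay":0,"az":0},{"x":0,"y":0,"z":0,"ax":-0.14,"ay":0,"az":0},{"x":0,"y":0,"z":0,"ax":-0.14,"ay":0,"az":0},{"x":0,"y":0,"z":0,"ax":-0.14,"ay":0,"az":0},{"x":0,"y":0,"z":0,"ax":-0.14,"ay":0,"az":0},{"x":0,"y":0,"z":0,"ax":0,"ay":0,"az":0}]' 0 40
python3 - <<'E'
from h import *
plan((.4495,.079,.12),.235)
E
```

```text
clock: 2.5
ee_pos: [0.4609, 0.0623, 0.2423]
orientation: [0.118, 1.567, 0.298]
ft_force: [0.4, 0.3, -0.7]
opening: 0.0853
t 2.5 p [0.4609 0.0623 0.2423] F [ 0.4  0.3 -0.7] open 0.0853 q [-0.04  0.16 -0.19  1.22  0.   -0.22]
turn tool rotvec [-0.055  0.004 -0.   ]
turn tool rotvec [ 3.086e+00 -1.000e-03 -6.000e-03]
shift tool cm [12.23  1.84 -0.87] world [-0.0114  0.0167 -0.1223]
```

```bash
python3 -m inch '[{"x":2,"y":0.9,"z":-0.4,"ax":-0.03,"ay":0,"az":0},{"x":4,"y":0.9,"z":-0.4,"ax":-0.025,"ay":0.004,"az":0},{"x":4,"y":0,"z":0,"ax":0,"ay":0,"az":0},{"x":3,"y":0,"z":0,"ax":0,"ay":0,"az":0},{"x":2,"y":0,"z":0,"ax":0,"ay":0,"az":0},{"x":0,"y":0,"z":0,"ax":0,"ay":0,"az":0}]'
python3 - <<'E'
from h import *
plan((.4495,.079,.015),.235)
d=ctrl.get_image('scene'); save(cv2.resize(d['img'][120:300,200:440],None,fx=3,fy=3,interpolation=cv2.INTER_CUBIC),'s1.png')
E
```

```text
clock: 3.1
ee_pos: [0.4505, 0.0794, 0.0887]
orientation: [-0.158, 1.566, 0.052]
ft_force: [-0.3, 0.6, -0.3]
opening: 0.0856
t 3.1 p [0.4505 0.0794 0.0887] F [-0.3  0.6 -0.3] open 0.0856 q [-0.    0.26 -0.51  0.8   0.   -0.21]
turn tool rotvec [-0.025  0.004  0.001]
turn tool rotvec [ 3.116e+00  1.000e-03 -7.000e-03]
shift tool cm [ 7.36 -0.01 -0.14] world [-0.001  -0.0004 -0.0737]
```

View pics/s1.png

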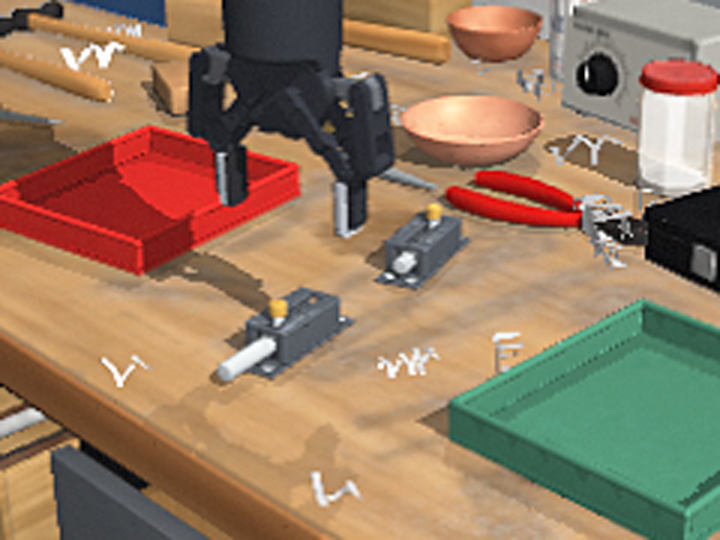

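The scene view shows the open jaws above the shot latch, mid-fingertips at zoom (290,216), with the latch directly below at (290,330). I'll descend.

```bash
python3 -m inch '[{"x":2,"y":0,"z":-0.1,"ax":-0.025,"ay":0.004,"az":0},{"x":2,"y":0,"z":0,"ax":0,"ay":0,"az":0},{"x":2,"y":0,"z":0,"ax":0,"ay":0,"az":0},{"x":1,"y":0,"z":0,"ax":0,"ay":0,"az":0},{"x":0,"y":0,"z":0,"ax":0,"ay":0,"az":0}]'
python3 - <<'E'
from h import *
plan((.4495,.079,.015),.235)
d=ctrl.get_image('scene'); save(cv2.resize(d['img'][170:270,230:350],None,fx=5,fy=5,interpolation=cv2.INTER_CUBIC),'s2.png')
E
```

```text
clock: 3.65
ee_pos: [0.4557, 0.0793, 0.0243]
orientation: [-0.286, 1.559, -0.06]
ft_force: [0.9, -0.7, 0.6]
opening: 0.0855
t 3.65 p [0.4557 0.0793 0.0243] F [ 0.9 -0.7  0.6] open 0.0855 q [-0.    0.34 -0.61  0.61 -0.   -0.23]
turn tool rotvec [-0.009  0.012  0.003]
turn tool rotvec [ 3.133  0.005 -0.018]
shift tool cm [ 0.92  0.12 -0.62] world [-0.0062 -0.0003 -0.0093]
```

View pics/s2.png

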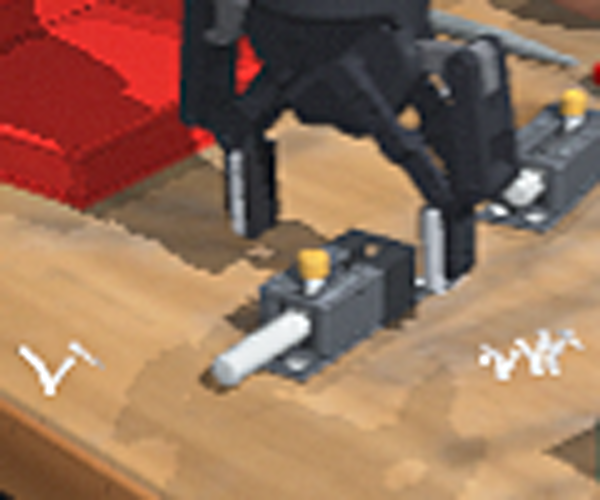

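The mid-fingertips at zoom (338,262) coincide with the centre of the housing's top, and the jaws straddle it. I'll correct 6 mm along the latch, go down and close.

```bash
python3 -m inch '[{"x":0.4,"y":0.1,"z":-0.6,"ax":0,"ay":0.012,"az":0},{"x":0.5,"y":0,"z":0,"ax":0,"ay":0,"az":0},{"x":0,"y":0,"z":0,"ax":0,"ay":0,"az":0}]'
python3 - <<'E'
from h import *
plan((.4495,.079,.015),.235)
E
```

```text
clock: 4.0
ee_pos: [0.451, 0.0789, 0.0175]
orientation: [-1.032, 1.566, -0.807]
ft_force: [0.3, 0.8, -0.5]
opening: 0.0854
t 4.0 p [0.451  0.0789 0.0175] F [ 0.3  0.8 -0.5] open 0.0854 q [-0.    0.35 -0.62  0.6  -0.   -0.23]
turn tool rotvec [-0.01   0.003  0.004]
turn tool rotvec [ 3.132  0.007 -0.004]
shift tool cm [ 0.25  0.05 -0.14] world [-0.0015  0.0001 -0.0025]
```

```bash
python3 -m inch '[{"x":0.2,"y":0,"z":-0.1,"ax":0,"ay":0,"az":0},{"x":0,"y":0,"z":0,"ax":0,"ay":0,"az":0},{"x":0,"y":0,"z":0,"ax":0,"ay":0,"az":0},{"x":0,"y":0,"z":0,"ax":0,"ay":0,"az":0},{"x":0,"y":0,"z":0,"ax":0,"ay":0,"az":0},{"x":0,"y":0,"z":0,"ax":0,"ay":0,"az":0},{"x":0,"y":0,"z":0,"ax":0,"ay":0,"az":0},{"x":0,"y":0,"z":0,"ax":0,"ay":0,"az":0},{"x":0,"y":0,"z":0,"ax":0,"ay":0,"az":0},{"x":0,"y":0,"z":0,"ax":0,"ay":0,"az":0}]' 1 40
```

```text
clock: 5.0
ee_pos: [0.4502, 0.0786, 0.016]
orientation: [-0.956, 1.565, -0.731]
ft_force: [0.6, -0.7, -1.2]
opening: 0.0331
```

Run:
```python
from h import *
plan((.4495,.079,.015),.235)
```

```text
t 5.0 p [0.4502 0.0786 0.016 ] F [ 0.6 -0.7 -1.2] open 0.0331 q [-0.    0.35 -0.62  0.6  -0.   -0.23]
turn tool rotvec [-0.01   0.003  0.005]
turn tool rotvec [ 3.132  0.007 -0.005]
shift tool cm [ 0.1   0.06 -0.06] world [-0.0007  0.0004 -0.001 ]
```

Gripped (33 mm). I'll lift and check.

```bash
python3 -m inch '[{"x":-1.5,"y":0,"z":0,"ax":0,"ay":0,"az":0},{"x":-2.5,"y":0,"z":0,"ax":0,"ay":0,"az":0},{"x":-2.5,"y":0,"z":0,"ax":0,"ay":0,"az":0},{"x":-2.5,"y":0,"z":0,"ax":0,"ay":0,"az":0},{"x":-2,"y":0,"z":0,"ax":0,"ay":0,"az":0},{"x":0,"y":0,"z":0,"ax":0,"ay":0,"az":0}]'
python3 - <<'E'
from h import *
plan((.525,.340,.11),.235)
d=ctrl.get_image('scene'); save(cv2.resize(d['img'][120:300,200:440],None,fx=3,fy=3,interpolation=cv2.INTER_CUBIC),'s3.png')
E
```

```text
clock: 5.6
ee_pos: [0.4481, 0.079, 0.1286]
orientation: [-1.843, 1.567, -1.618]
ft_force: [0.1, -0.6, -4.2]
opening: 0.0333
t 5.6 p [0.4481 0.079  0.1286] F [ 0.1 -0.6 -4.2] open 0.0333 q [-0.    0.21 -0.44  0.91 -0.   -0.23]
turn tool rotvec [-0.01  -0.001  0.004]
turn tool rotvec [3.132e+00 6.000e-03 2.000e-03]
shift tool cm [ 1.76 23.73 13.32] world [ 0.0769  0.261  -0.0186]
```

View pics/s3.png

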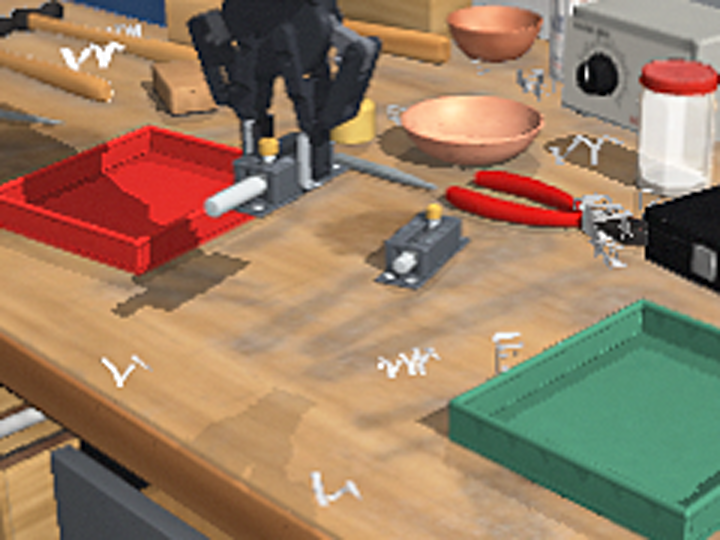

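The latch is held level in the jaws at zoom (265,180), and its bolt is still out. Next it goes over the red tray.

```bash
python3 -m inch '[{"x":0,"y":1.2,"z":0.7,"ax":0,"ay":0,"az":0},{"x":0,"y":2.4,"z":1.3,"ax":0,"ay":0,"az":0},{"x":0,"y":2.4,"z":1.3,"ax":0,"ay":0,"az":0},{"x":0,"y":2.4,"z":1.3,"ax":0,"ay":0,"az":0},{"x":0,"y":2.4,"z":1.3,"ax":0,"ay":0,"az":0},{"x":0,"y":2.4,"z":1.3,"ax":0,"ay":0,"az":0},{"x":0,"y":2.4,"z":1.3,"ax":0,"ay":0,"az":0},{"x":0,"y":2.4,"z":1.3,"ax":0,"ay":0,"az":0},{"x":0,"y":2.4,"z":1.3,"ax":0,"ay":0,"az":0},{"x":0,"y":1.6,"z":1.0,"ax":0,"ay":0,"az":0},{"x":0,"y":1.0,"z":0.5,"ax":0,"ay":0,"az":0},{"x":0,"y":0,"z":0,"ax":0,"ay":0,"az":0}]'
python3 - <<'E'
from h import *
plan((.525,.340,.021),.2)
E
```

```text
clock: 6.85
ee_pos: [0.5147, 0.3481, 0.1057]
orientation: [-2.981, 1.546, -2.756]
ft_force: [-0.4, -0.8, -3.3]
opening: 0.0332
t 6.85 p [0.5147 0.3481 0.1057] F [-0.4 -0.8 -3.3] open 0.0332 q [ 0.46  0.51 -0.03  1.05  0.    0.24]
turn tool rotvec [ 0.024 -0.024  0.004]
turn tool rotvec [-3.117 -0.007 -0.038]
shift tool cm [ 8.45 -0.98  1.04] world [ 0.0103 -0.0081 -0.0847]
```

```bash
python3 -m inch '[{"x":1,"y":-0.5,"z":0.5,"ax":0.02,"ay":-0.024,"az":0},{"x":1.5,"y":-0.5,"z":0.5,"ax":0,"ay":0,"az":0},{"x":1.5,"y":0,"z":0,"ax":0,"ay":0,"az":0},{"x":1,"y":0,"z":0,"ax":0,"ay":0,"az":0},{"x":0,"y":0,"z":0,"ax":0,"ay":0,"az":0},{"x":0,"y":0,"z":0,"ax":0,"ay":0,"az":0}]'
python3 - <<'E'
from h import *
plan((.525,.340,.021),.22)
d=ctrl.get_image('scene'); save(cv2.resize(d['img'][120:270,170:330],None,fx=4,fy=4,interpolation=cv2.INTER_CUBIC),'s4.png')
E
```

```text
clock: 7.45
ee_pos: [0.524, 0.3374, 0.051]
orientation: [-2.204, 1.563, -2.002]
ft_force: [-0.6, -0.1, -2.4]
opening: 0.033
t 7.45 p [0.524  0.3374 0.051 ] F [-0.6 -0.1 -2.4] open 0.033 q [ 0.44  0.54 -0.13  0.9  -0.    0.24]
turn tool rotvec [-0.017 -0.005  0.006]
turn tool rotvec [3.124 0.009 0.007]
shift tool cm [3.   0.26 0.16] world [ 0.001   0.0026 -0.03  ]
```

View pics/s4.png

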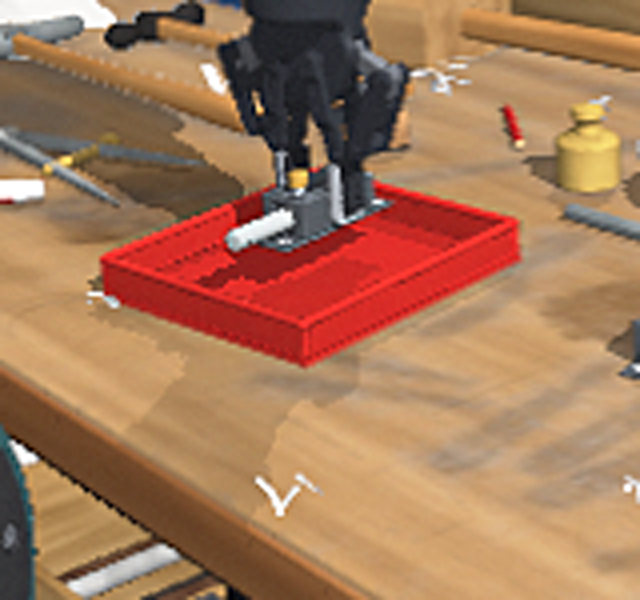

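The latch hangs above the tray's middle at zoom (310,215), clear of the walls. I'll lower it gently.

```bash
python3 -m inch '[{"x":0.8,"y":0.2,"z":0.1,"ax":-0.01,"ay":-0.005,"az":0},{"x":0.8,"y":0,"z":0,"ax":0,"ay":0,"az":0},{"x":0.6,"y":0,"z":0,"ax":0,"ay":0,"az":0},{"x":0.4,"y":0,"z":0,"ax":0,"ay":0,"az":0},{"x":0,"y":0,"z":0,"ax":0,"ay":0,"az":0}]'
python3 - <<'E'
from h import *
plan((.525,.340,.021),.22)
E
```

```text
clock: 8.0
ee_pos: [0.5251, 0.34, 0.024]
orientation: [-1.093, 1.564, -0.879]
ft_force: [-0.8, 0.4, -2.5]
opening: 0.033
t 8.0 p [0.5251 0.34   0.024 ] F [-0.8  0.4 -2.5] open 0.033 q [ 0.45  0.57 -0.17  0.83 -0.01  0.23]
turn tool rotvec [-0.006  0.003  0.006]
turn tool rotvec [ 3.135  0.009 -0.005]
shift tool cm [ 0.3   0.   -0.01] world [-0.0001 -0.     -0.003 ]
```

```bash
python3 -m inch '[{"x":0.2,"y":0,"z":0,"ax":0,"ay":0,"az":0},{"x":0.1,"y":0,"z":0,"ax":0,"ay":0,"az":0},{"x":0,"y":0,"z":0,"ax":0,"ay":0,"az":0}]';  python3 -m inch '[{"x":0,"y":0,"z":0,"ax":0,"ay":0,"az":0},{"x":0,"y":0,"z":0,"ax":0,"ay":0,"az":0},{"x":0,"y":0,"z":0,"ax":0,"ay":0,"az":0},{"x":0,"y":0,"z":0,"ax":0,"ay":0,"az":0},{"x":0,"y":0,"z":0,"ax":0,"ay":0,"az":0},{"x":0,"y":0,"z":0,"ax":0,"ay":0,"az":0}]' 0.15
```

```text
clock: 8.3
ee_pos: [0.5253, 0.3401, 0.0212]
orientation: [-1.031, 1.564, -0.818]
ft_force: [-1.0, 0.3, -2.9]
opening: 0.0333
clock: 8.9
ee_pos: [0.5263, 0.3405, 0.0222]
orientation: [-0.711, 1.563, -0.498]
ft_force: [-0.1, -0.4, -0.1]
opening: 0.0723
```

Released. I'll retreat straight up.

```bash
python3 -m inch '[{"x":-1,"y":0,"z":0,"ax":0,"ay":0,"az":0},{"x":-2.5,"y":0,"z":0,"ax":0,"ay":0,"az":0},{"x":-2.5,"y":0,"z":0,"ax":0,"ay":0,"az":0},{"x":-2.5,"y":0,"z":0,"ax":0,"ay":0,"az":0},{"x":-2.5,"y":0,"z":0,"ax":0,"ay":0,"az":0},{"x":0,"y":0,"z":0,"ax":0,"ay":0,"az":0}]' 0
python3 - <<'E'
from h import *
plan((.604,.111,.13),.350)
d=ctrl.get_image('scene'); save(cv2.resize(d['img'][120:270,170:370],None,fx=4,fy=4,interpolation=cv2.INTER_CUBIC),'s5.png')
E
```

```text
clock: 9.5
ee_pos: [0.525, 0.3407, 0.1396]
orientation: [-0.723, 1.563, -0.51]
ft_force: [-0.2, 0.2, 0.1]
opening: 0.0852
t 9.5 p [0.525  0.3407 0.1396] F [-0.2  0.2  0.1] open 0.0852 q [ 0.45  0.48  0.    1.09 -0.01  0.23]
turn tool rotvec [-0.136  0.005  0.005]
turn tool rotvec [ 3.005  0.008 -0.008]
shift tool cm [  1.09 -24.12   2.84] world [ 0.079  -0.2297 -0.0096]
```

View pics/s5.png

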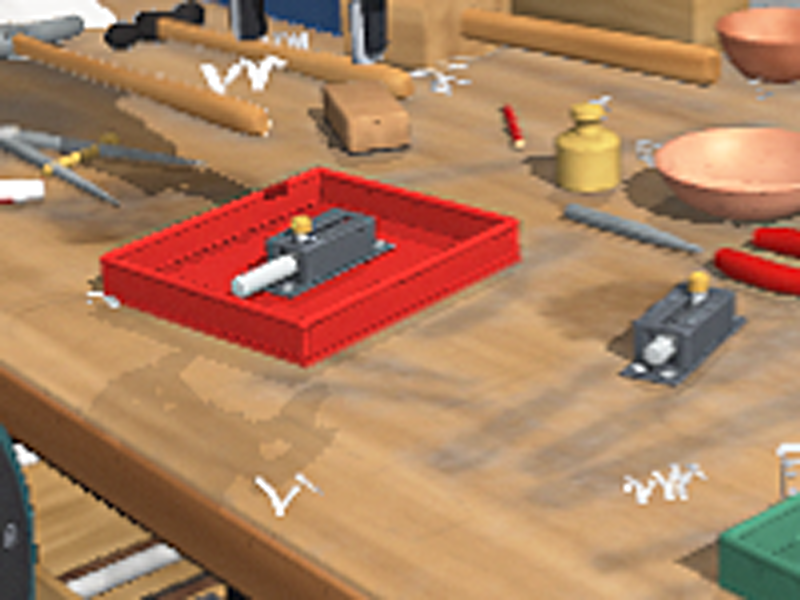

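The shot latch lies flat in the red tray at zoom (320,255) with its bolt out, and the drawn latch is undisturbed at (685,330). Now to that one.

```bash
python3 -m inch '[{"x":0,"y":-1.2,"z":0.1,"ax":0,"ay":0,"az":0},{"x":-0.2,"y":-2.4,"z":0.3,"ax":0,"ay":0,"az":0},{"x":-0.2,"y":-2.4,"z":0.3,"ax":0,"ay":0,"az":0},{"x":-0.2,"y":-2.4,"z":0.3,"ax":0,"ay":0,"az":0},{"x":-0.2,"y":-2.4,"z":0.3,"ax":0,"ay":0,"az":0},{"x":-0.2,"y":-2.4,"z":0.3,"ax":0,"ay":0,"az":0},{"x":0,"y":-2.4,"z":0.3,"ax":0,"ay":0,"az":0},{"x":0,"y":-2.4,"z":0.3,"ax":0,"ay":0,"az":0},{"x":0,"y":-2.4,"z":0.3,"ax":0,"ay":0,"az":0},{"x":0,"y":-2.0,"z":0.3,"ax":0,"ay":0,"az":0},{"x":0,"y":-1.0,"z":0,"ax":-0.13,"ay":0,"az":0},{"x":0,"y":0,"z":0,"ax":0,"ay":0,"az":0}]' 0
python3 - <<'E'
from h import *
plan((.604,.111,.08),.350)
E
```

```text
clock: 10.75
ee_pos: [0.5996, 0.0992, 0.1402]
orientation: [-2.796, 1.557, -2.451]
ft_force: [0.4, 0.3, 0.1]
opening: 0.0851
t 10.75 p [0.5996 0.0992 0.1402] F [0.4 0.3 0.1] open 0.0851 q [ 0.03  0.46 -0.03  1.1  -0.01 -0.31]
turn tool rotvec [-0.005 -0.013  0.005]
turn tool rotvec [3.137 0.007 0.021]
shift tool cm [6.   0.99 0.89] world [ 0.0044  0.0118 -0.0602]
```

```bash
python3 -m inch '[{"x":1.5,"y":0.5,"z":0.4,"ax":0,"ay":-0.013,"az":0},{"x":2,"y":0.5,"z":0.4,"ax":0,"ay":0,"az":0},{"x":2,"y":0,"z":0,"ax":0,"ay":0,"az":0},{"x":0,"y":0,"z":0,"ax":0,"ay":0,"az":0}]' 0
python3 - <<'E'
from h import *
plan((.604,.111,.016),.350)
d=ctrl.get_image('scene'); save(cv2.resize(d['img'][120:270,230:430],None,fx=4,fy=4,interpolation=cv2.INTER_CUBIC),'s6.png')
print((world2pix(d,[[.604,.111,.026],[.6,.1,.1]])-[120,230])*4)
E
```

```text
clock: 11.15
ee_pos: [0.6021, 0.1106, 0.0818]
orientation: [-2.082, 1.566, -1.752]
ft_force: [-0.9, -0.5, 0.9]
opening: 0.0856
t 11.15 p [0.6021 0.1106 0.0818] F [-0.9 -0.5  0.9] open 0.0856 q [ 0.05  0.5  -0.13  0.95 -0.   -0.28]
turn tool rotvec [-0.021 -0.002  0.004]
turn tool rotvec [3.121e+00 6.000e-03 3.000e-03]
shift tool cm [ 6.58 -0.    0.21] world [ 0.0019  0.0004 -0.0658]
[[305.3888028  441.65801768]
 [186.49219482 451.52942209]]
```

View pics/s6.png

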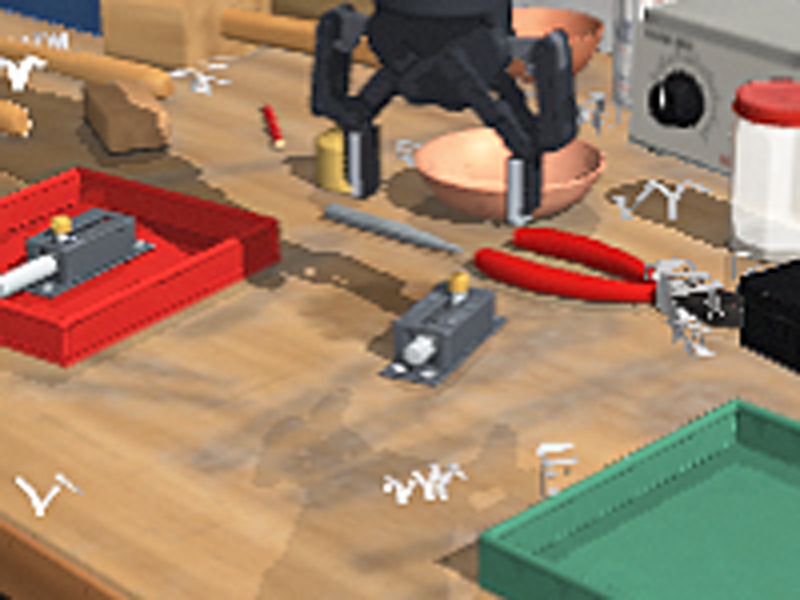

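The jaws are centred over the drawn latch, which is at zoom (442,325), with the mid-fingertips at (438,205). The way down is clear.

```bash
python3 -m inch '[{"x":2,"y":0,"z":0.1,"ax":-0.02,"ay":0,"az":0},{"x":2,"y":0,"z":-0.1,"ax":0,"ay":0,"az":0},{"x":1.2,"y":0,"z":-0.2,"ax":0,"ay":0,"az":0},{"x":0.5,"y":0,"z":0,"ax":0,"ay":0,"az":0},{"x":0,"y":0,"z":0,"ax":0,"ay":0,"az":0}]' 0
python3 - <<'E'
from h import *
plan((.604,.111,.016),.350)
E
```

```text
clock: 11.7
ee_pos: [0.6028, 0.1103, 0.0294]
orientation: [-0.929, 1.564, -0.586]
ft_force: [0.1, 0.1, 0.8]
opening: 0.0856
t 11.7 p [0.6028 0.1103 0.0294] F [0.1 0.1 0.8] open 0.0856 q [ 0.05  0.54 -0.21  0.82 -0.   -0.29]
turn tool rotvec [-0.007  0.004  0.006]
turn tool rotvec [ 3.135  0.009 -0.007]
shift tool cm [1.34 0.03 0.13] world [ 0.0012  0.0007 -0.0134]
```

```bash
python3 -m inch '[{"x":0.7,"y":0,"z":0.1,"ax":0,"ay":0,"az":0},{"x":0.4,"y":0,"z":0,"ax":0,"ay":0,"az":0},{"x":0.1,"y":0,"z":0,"ax":0,"ay":0,"az":0},{"x":0,"y":0,"z":0,"ax":0,"ay":0,"az":0}]' 0
python3 - <<'E'
from h import *
plan((.604,.111,.016),.350)
d=ctrl.get_image('scene'); save(cv2.resize(d['img'][150:240,290:410],None,fx=5,fy=5,interpolation=cv2.INTER_CUBIC),'s7.png')
E
```

```text
clock: 12.1
ee_pos: [0.6053, 0.1109, 0.0188]
orientation: [-0.728, 1.561, -0.387]
ft_force: [-0.2, -0.4, 1.4]
opening: 0.0855
t 12.1 p [0.6053 0.1109 0.0188] F [-0.2 -0.4  1.4] open 0.0855 q [ 0.05  0.55 -0.22  0.79 -0.   -0.29]
turn tool rotvec [-0.008  0.007  0.006]
turn tool rotvec [ 3.133  0.01  -0.011]
shift tool cm [ 0.28  0.06 -0.12] world [-0.0013  0.0001 -0.0028]
```

View pics/s7.png

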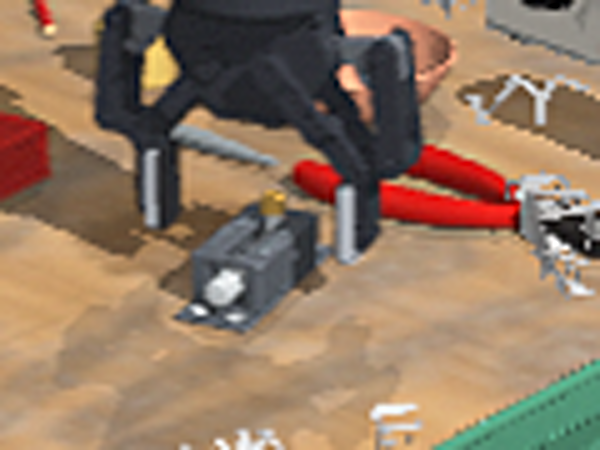

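The pads, at zoom (155,225) and (345,260), straddle the housing. Closing.

```bash
python3 -m inch '[{"x":0.25,"y":0,"z":-0.1,"ax":0,"ay":0,"az":0},{"x":0,"y":0,"z":0,"ax":0,"ay":0,"az":0},{"x":0,"y":0,"z":0,"ax":0,"ay":0,"az":0},{"x":0,"y":0,"z":0,"ax":0,"ay":0,"az":0},{"x":0,"y":0,"z":0,"ax":0,"ay":0,"az":0},{"x":0,"y":0,"z":0,"ax":0,"ay":0,"az":0},{"x":0,"y":0,"z":0,"ax":0,"ay":0,"az":0},{"x":0,"y":0,"z":0,"ax":0,"ay":0,"az":0},{"x":0,"y":0,"z":0,"ax":0,"ay":0,"az":0},{"x":0,"y":0,"z":0,"ax":0,"ay":0,"az":0}]' 1 40
python3 - <<'E'
from h import *
plan(None,.35)
E
```

```text
clock: 13.15
ee_pos: [0.6045, 0.1105, 0.0168]
orientation: [-0.69, 1.561, -0.348]
ft_force: [-0.1, -0.9, 0.5]
opening: 0.0329
t 13.15 p [0.6045 0.1105 0.0168] F [-0.1 -0.9  0.5] open 0.0329 q [ 0.05  0.55 -0.22  0.78 -0.   -0.29]
turn tool rotvec [-0.008  0.008  0.007]
turn tool rotvec [ 3.133  0.01  -0.012]
```

```bash
python3 -m inch '[{"x":-1.5,"y":0,"z":0,"ax":0,"ay":0,"az":0},{"x":-2.5,"y":0,"z":0,"ax":0,"ay":0,"az":0},{"x":-2.5,"y":0,"z":0,"ax":0,"ay":0,"az":0},{"x":-2.5,"y":0,"z":0,"ax":0,"ay":0,"az":0},{"x":-2,"y":0,"z":0,"ax":0,"ay":0,"az":0},{"x":0,"y":0,"z":0,"ax":0,"ay":0,"az":0}]'
python3 - <<'E'
from h import *
plan((.528,-.163,.12),.33)
d=ctrl.get_image('scene'); save(cv2.resize(d['img'][120:320,270:510],None,fx=3,fy=3,interpolation=cv2.INTER_CUBIC),'s8.png')
E
```

```text
clock: 13.75
ee_pos: [0.6015, 0.1108, 0.1283]
orientation: [-1.125, 1.565, -0.783]
ft_force: [0.4, 0.1, -3.3]
opening: 0.033
t 13.75 p [0.6015 0.1108 0.1283] F [ 0.4  0.1 -3.3] open 0.033 q [ 0.05  0.46 -0.06  1.05 -0.   -0.29]
turn tool rotvec [0.012 0.002 0.005]
turn tool rotvec [-3.13  -0.008  0.004]
shift tool cm [  0.91 -23.33 -16.1 ] world [-0.0735 -0.2738 -0.0083]
```

View pics/s8.png

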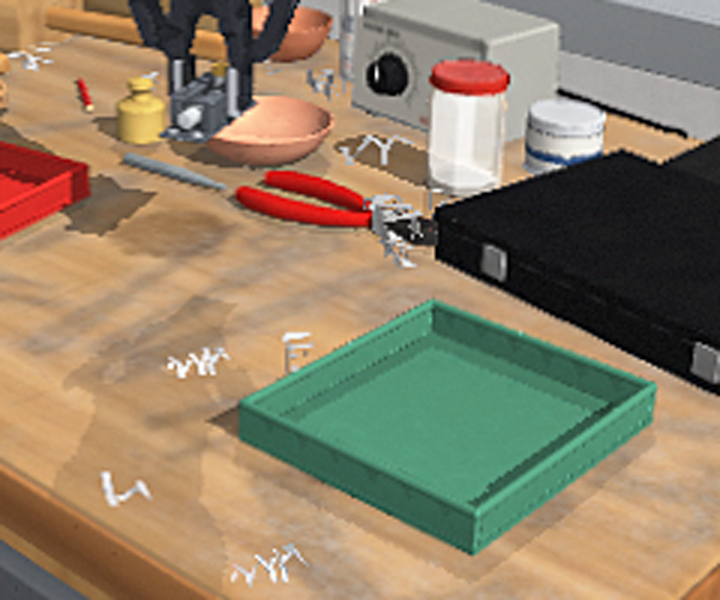

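Held level at zoom (195,105) with its bolt drawn. Next it goes to the green tray.

```bash
python3 -m inch '[{"x":0,"y":-1.2,"z":-0.8,"ax":0,"ay":0,"az":0},{"x":-0.1,"y":-2.3,"z":-1.6,"ax":0,"ay":0,"az":0},{"x":-0.1,"y":-2.3,"z":-1.6,"ax":0,"ay":0,"az":0},{"x":-0.1,"y":-2.3,"z":-1.6,"ax":0,"ay":0,"az":0},{"x":-0.1,"y":-2.3,"z":-1.6,"ax":0,"ay":0,"az":0},{"x":-0.1,"y":-2.3,"z":-1.6,"ax":0,"ay":0,"az":0},{"x":0,"y":-2.3,"z":-1.6,"ax":0,"ay":0,"az":0},{"x":0,"y":-2.3,"z":-1.6,"ax":0,"ay":0,"az":0},{"x":0,"y":-2.3,"z":-1.6,"ax":0,"ay":0,"az":0},{"x":0,"y":-2.0,"z":-1.4,"ax":0,"ay":0,"az":0},{"x":0,"y":-1.0,"z":-0.7,"ax":0,"ay":0,"az":0},{"x":0,"y":0,"z":0,"ax":0,"ay":0,"az":0}]'
python3 - <<'E'
from h import *
plan((.528,-.163,.05),.25)
E
```

```text
clock: 15.0
ee_pos: [0.5142, -0.1692, 0.1159]
orientation: [2.793, 1.55, 3.134]
ft_force: [0.3, 0.1, -4.2]
opening: 0.0333
t 15.0 p [ 0.5142 -0.1692  0.1159] F [ 0.3  0.1 -4.2] open 0.0333 q [-0.46  0.37 -0.24  0.98 -0.01 -0.8 ]
turn tool rotvec [ 0.091 -0.02  -0.006]
turn tool rotvec [-3.051  0.009 -0.03 ]
shift tool cm [6.56 0.07 1.63] world [ 0.0138  0.0062 -0.0659]
```

```bash
python3 -m inch '[{"x":1,"y":0,"z":0.8,"ax":0.07,"ay":-0.02,"az":0},{"x":1.5,"y":0.1,"z":0.8,"ax":0,"ay":0,"az":0},{"x":1.5,"y":0,"z":0,"ax":0,"ay":0,"az":0},{"x":1,"y":0,"z":0,"ax":0,"ay":0,"az":0},{"x":0,"y":0,"z":0,"ax":0,"ay":0,"az":0},{"x":0,"y":0,"z":0,"ax":0,"ay":0,"az":0}]'
python3 - <<'E'
from h import *
plan((.528,-.163,.022),.27)
d=ctrl.get_image('scene'); save(cv2.resize(d['img'][170:320,310:510],None,fx=4,fy=4,interpolation=cv2.INTER_CUBIC),'s9.png')
E
```

```text
clock: 15.6
ee_pos: [0.5279, -0.1598, 0.0615]
orientation: [1.762, 1.561, 2.031]
ft_force: [-0.6, 0.9, -3.0]
opening: 0.0331
t 15.6 p [ 0.5279 -0.1598  0.0615] F [-0.6  0.9 -3. ] open 0.0331 q [-0.44  0.43 -0.31  0.84  0.01 -0.71]
turn tool rotvec [-0.001 -0.002 -0.01 ]
turn tool rotvec [ 3.14e+00 -1.60e-02  3.00e-03]
shift tool cm [ 3.95 -0.35 -0.07] world [ 0.0001 -0.0032 -0.0395]
```

View pics/s9.png

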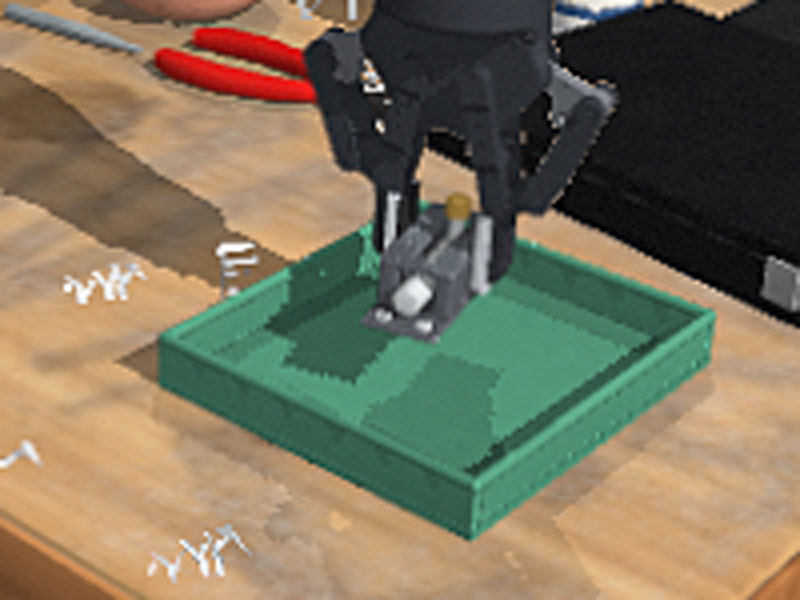

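The latch hangs above the green tray's middle at zoom (430,280), with its bolt still drawn. Lowering.

```bash
python3 -m inch '[{"x":1,"y":-0.2,"z":0,"ax":0,"ay":0,"az":-0.01},{"x":1,"y":-0.1,"z":0,"ax":0,"ay":0,"az":0},{"x":0.9,"y":0,"z":0,"ax":0,"ay":0,"az":0},{"x":0.5,"y":0,"z":0,"ax":0,"ay":0,"az":0},{"x":0,"y":0,"z":0,"ax":0,"ay":0,"az":0}]'
python3 - <<'E'
from h import *
plan((.528,-.163,.0218),.27)
E
```

```text
clock: 16.15
ee_pos: [0.5297, -0.163, 0.0277]
orientation: [-1.18, 1.569, -0.911]
ft_force: [0.3, -0.2, -2.5]
opening: 0.0333
t 16.15 p [ 0.5297 -0.163   0.0277] F [ 0.3 -0.2 -2.5] open 0.0333 q [-0.45  0.46 -0.36  0.74 -0.   -0.71]
turn tool rotvec [-0.001  0.001  0.002]
turn tool rotvec [ 3.141e+00  3.000e-03 -1.000e-03]
shift tool cm [ 0.59  0.05 -0.17] world [-0.0017  0.     -0.0059]
```

```bash
python3 -m inch '[{"x":0.3,"y":0,"z":0,"ax":0,"ay":0,"az":0},{"x":0.2,"y":0,"z":0,"ax":0,"ay":0,"az":0},{"x":0.05,"y":0,"z":0,"ax":0,"ay":0,"az":0},{"x":0,"y":0,"z":0,"ax":0,"ay":0,"az":0}]'
```

```text
clock: 16.55
ee_pos: [0.5301, -0.1632, 0.0223]
orientation: [-1.025, 1.568, -0.756]
ft_force: [-0.3, 0.5, -3.3]
opening: 0.0331
```

```bash
python3 -m inch '[{"x":0.05,"y":0,"z":0,"ax":0,"ay":0,"az":0},{"x":0,"y":0,"z":0,"ax":0,"ay":0,"az":0},{"x":0,"y":0,"z":0,"ax":0,"ay":0,"az":0},{"x":0,"y":0,"z":0,"ax":0,"ay":0,"az":0},{"x":0,"y":0,"z":0,"ax":0,"ay":0,"az":0},{"x":0,"y":0,"z":0,"ax":0,"ay":0,"az":0},{"x":0,"y":0,"z":0,"ax":0,"ay":0,"az":0}]' 0.15; python3 -m inch '[{"x":-1,"y":0,"z":0,"ax":0,"ay":0,"az":0},{"x":-2.5,"y":0,"z":0,"ax":0,"ay":0,"az":0},{"x":-3,"y":0,"z":0,"ax":0,"ay":0,"az":0},{"x":-3,"y":0,"z":0,"ax":0,"ay":0,"az":0},{"x":-3,"y":0,"z":0,"ax":0,"ay":0,"az":0},{"x":-3,"y":0,"z":0,"ax":0,"ay":0,"az":0},{"x":0,"y":0,"z":0,"ax":0,"ay":0,"az":0}]'
python3 - <<'E'
from h import *
d=ctrl.get_image('scene'); save(cv2.resize(d['img'][120:320,170:510],None,fx=2.3,fy=2.3,interpolation=cv2.INTER_CUBIC),'s10.png')
E
```

```text
clock: 17.25
ee_pos: [0.5311, -0.1637, 0.023]
orientation: [-0.854, 1.566, -0.585]
ft_force: [-0.7, 0.1, -0.2]
opening: 0.0726
clock: 17.95
ee_pos: [0.5294, -0.1628, 0.1879]
orientation: [-0.867, 1.566, -0.598]
ft_force: [-0.5, 0.4, 0.0]
opening: 0.0726
```

View pics/s10.png

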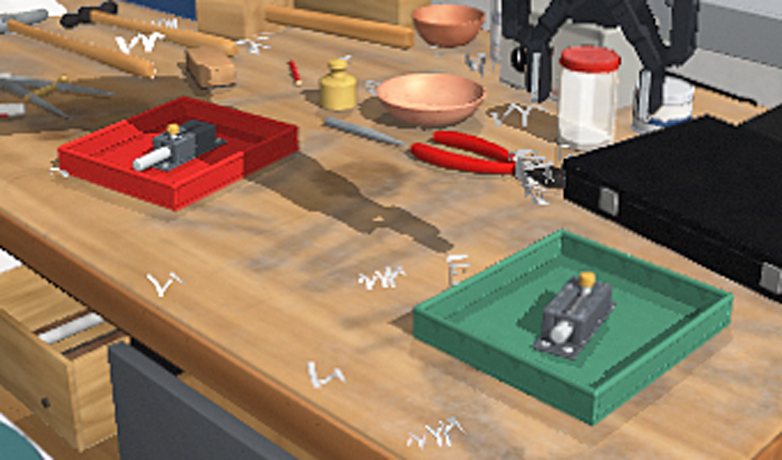

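Both latches lie flat: the shot one in the red tray at zoom (175,145), the drawn one in the green at (575,315). I'll do one numeric check, then hand in.

Run:
```python
from h import *
for n in('scene','top'):
    d=ctrl.get_image(n)
    for f in ctrl.regions_of('latch_a_center',n):
        for nm,p0,q in(('shot',(.525,.34,3.37),.04),('drawn',(.531,-.164,3.41),0.)):
            if np.hypot(*(np.array(f['point'])-world2pix(d,[p0[0],p0[1],.018])[0]))<15: print(n,nm,round(f['conf'],2),[(qq,)+fit([d],[f['pixels']],p0,qq,z0=.005) for qq in(0,.04)])
o=ctrl.get_obs(); print(o['clock'],o['ft_force'],np.abs(o['dq']).max())
ctrl.finish_job()
```

```text
scene shot 0.89 [(0, array([0.52562197, 0.34312412, 3.3016599 ]), np.float64(-0.8663473600182461)), (0.04, array([0.52747561, 0.34259853, 3.4077477 ]), np.float64(-0.9201256450527261))]
top shot 0.63 [(0, array([0.52100703, 0.34035401, 3.42049676]), np.float64(-0.8418293038159045)), (0.04, array([0.52291146, 0.34004449, 3.38429454]), np.float64(-0.7925696594427245))]
18.2 [-0.12968744 -0.1432779  -0.06898613] 0.003676645901490007
the job is handed in; nothing more can be done
```

The shot slide bolt now lies flat in the red tray and the drawn-back one flat in the green tray. I handed the job in at about 18 s on the robot clock, with both latches released and the arm clear (about 0.2 N at the wrist).

- **Final picture:** both latches are upright on their tray floors, near the middle. The shot bolt still stands out and the drawn one is still back.
- **Shot latch:** the outline fit puts it within about 15 mm of the red tray's centre. The scene camera fits a shot bolt better (overlap 0.92 against 0.87 for drawn). The top camera's lower-confidence outline (0.63) slightly preferred drawn (0.84 against 0.79). I trusted the scene picture, where the bolt is plainly out.
- **Drawn latch:** the networks did not report it in the last check, or in the fit at the start. Its position and state rest on the release pose, about 3 mm from the green tray's centre, and on the scene picture.

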